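# Load an empty spool on the thread winder

### The arm

A 7-joint arm with a two-finger parallel gripper is mounted at the origin on the work surface. World frame = base frame: x ahead of the robot, y to its left, z up, the work surface at z = 0. Lengths are in m, angles in rad, forces in N, time in s.
With the tool pointing down it reaches from about 0.425 to 1.025 m from the base axis. Payload 9.4 kg.
Tool frame: the origin (TCP) lies midway between the tips of the shut fingers; the grasp point (between the pads) lies 19 mm behind it (hold_point_z is the distance from the TCP to the grasp point, in m); z points along the fingers, y is the direction in which the jaws open and shut (so a half turn about z gives the same grasp; the last joint's range is limited). The gripper opens to 85 mm and grips with 20 to 120 N. Pads are 22 mm wide; open, the fingers measure 114 mm over their backs; the gripper's body (76 mm by 85 mm) begins 54 mm behind the grasp point. The pads swing forward as they close: fully open they stand 13 mm farther back than shut.
Start: joints at [-1.372, 0.599, -0.003, 1.599, 0.002, 0.943, -0.08], TCP at [0.197, 0.698, 0.231] pointing down, gripper open.
Joint ranges: [-2.57, 2.57], [-0.35, 1.97], [-1.29, 1.29], [0.11, 2.56], [-1.05, 4.19], [0.11, 1.86], [-2.63, 2.63]. Speed limits (rad/s): [2.22, 2.22, 3.01, 3.01, 3.14, 3.14, 3.14].

### API

Orientations are given as [roll, pitch, yaw] about the fixed x, y, z axes, in that order (R = Rz(yaw) Ry(pitch) Rx(roll)).
In Python, from plant import sense, get_image, camera_info, sign_off, hold_point_z gives the robot as it stands.
- The arm moves only by the tool arm_command, never from a script. Its argument "series" is a list of rows, each a list of 3 entries, a list of its own where there are three numbers: the turn, a rotation vector about the tool's x, y, z in degrees, then the shift along the tool's x, y, z in mm, then the opening, from -1 (shut) to 1 (fully open), so that 0 is half open. In form: [[[wx, wy, wz], [x, y, z], fingers], ...]. A call has 1 to 20 rows; each row is the pose to reach, as a shift and turn from the pose commanded when the call began, along the tool's axes at that moment; what a row does not reach only later rows make up. A row lasts 1/8 s, in which the tool goes at most 62.5 mm and 10.7 degrees, less where a joint would pass 70% of its speed; a pose out of reach is approached as far as the arm can. A call with a gripper value outside its range is refused whole. The fingers move at their own pace and stop on an object; "grip_force" is the grip in N (left out, the last holds). Time passes only in rows, so rows that repeat a pose let the fingers close. It gives the time, the measured TCP pose, the force and the opening at its end, in the units of the state.
- sense(): the state, without advancing time (a new reading comes with each control period).
- get_image(name): name is "scene" or "top" or "wrist"; returns the picture (400x640x3 uint8, blue, green, red); there is no depth.
- camera_info(name): a dict with "mtx" (3x3 intrinsics, pixels), "dist_coeffs" ([k1, k2, p1, p2, k3] as OpenCV has them; the pictures are not rectified), "world_from_camera" (4x4, takes a point from camera to world coordinates); the wrist camera has in their place "tool_from_camera" (4x4, takes a point from camera to tool coordinates, whose origin is the TCP and whose axes are the flange's). Camera axes: x right, y down, z forward; pixel columns grow to the right and rows downward; lengths in m; the calibration is good to about 2 mm. A picture is of the moment at which its call begins: read the wrist's pose just before it. camera_info takes no time and is no camera call.
- sign_off(): hands the job in, once; it reports no verdict.
The state is a dict: "clock": time; "joint_pos": joint angles; "joint_vel": joint speeds; "tau": joint torques, N m; "tcp_pos": TCP position; "eef_rot": TCP orientation; "wrist_force": force on the tool from outside, world axes, zero at the start; "torque": the same for the moment, N m; "gripper_width": finger opening in m.
Only numpy, scipy, OpenCV 4.12 (cv2) and the standard library are available. Lean on these libraries where they do the work, as an engineer would, in place of code of your own. Each camera call takes 0.05 s, during which the arm holds its last target.

### The job

Load the thread winder: set the empty spool on the winder's upright spindle and press it fully home, flush on the drive flange. Then push the trip lever in as far as it goes, so that its finger stands between the spool's flanges. Leave the other wares where they are.

Things in the scene. Friction and masses are not known exactly. Their poses are not given: they have to be found in the camera images.
- spool_center (a point): The empty spool: white plastic, two flanges 56 mm in diameter and 4 mm thick on a bare core 30 mm in diameter, 40 mm tall overall, with a 15 mm bore right through; 25 to 50 g. It stands upright on the table, always the only spool with a bare core. The point is on its axis, half-way up (20 mm above its underside); z is its axis.
- seat (a point): Point on the axis of the winder's upright spindle at the top face of its drive flange (steel disc 42 mm across, 75 mm above the table), where the spool's underside must come to rest. Axes as the winder's. Three bowed brass leaf springs on the spindle grip the bore: a spool let down loosely stops about 12 mm above the seat and needs a push of 5 to 10 N to go the rest of the way; it then stays.
- spindle_tip (a point): Top of the spindle: steel, 12 mm in diameter, 39 mm tall above the seat, rounded nose in its top 7 mm (tip 114 mm above the table; a spool fully home stands 1 mm proud of it, its top 115 mm above the table).
- winder: The thread winder, fixed: grey box 170 mm (x) by 220 mm (y), deck 55 mm above the table. Origin: centre of its underside; z up; x from its switch side (towards the robot when unturned) to its rear. In this frame the spindle axis is at x -5, y +55 mm, the lever's pivot at x +16, y -15 mm. Thread guides up to 65 mm above the deck stand at the two rear corners.
- trip_lever (a joint): Trip lever: flat steel bar on an upright pivot, top of the bar 98 mm above the table. 0 rad: swung out; 0.9: in, at its stop; grows anticlockwise seen from above. Stays where left; about 1 N at the knob. At 0.9 its finger (upright pin 70 mm from the pivot) lies along the winder's +y, 2 mm from the spool's core.
- lever_knob (a point): Centre of the lever's black upright knob, 16 mm in diameter, 26 mm tall (101 to 127 mm above the table), 55 mm from the pivot on the side away from the finger; it moves towards the winder's +x as the lever goes in, and lies along the winder's -y from the pivot when in.
- lever_pivot (a point): The lever's pivot axis, at the height of its bar (95 mm above the table).
- full_spool_a_center (a point): Bystander: spool of the same flanges and height, wound full with thread, a plain brown paper disc on its top flange; its centre, half-way up.
- full_spool_b_center (a point): Bystander: another full spool, the same; its centre, half-way up.
- cone_a: Bystander: thread cone 150 mm tall, 72 mm across; origin under its centre.
- cone_b: Bystander: thread cone 150 mm tall, 72 mm across; origin under its centre.
- lotion: Bystander: bottle 165 mm tall, 52 mm across; origin under its centre.
- cream_jar: Bystander: jar 52 mm tall, 72 mm across; origin under its centre.
- pin_tin: Bystander: flat round tin 26 mm tall, 66 mm across; origin under its centre.
- scissors: Bystander: scissors lying flat, 190 mm long, blades along +x; origin at the screw, on the table.

How it is judged:
On the way, in this order (a step that is already met when the one before it is completed fails the run):
1. the empty spool is fully home on the spindle (horizontal distance between spool_center and seat below 0.004 m and z of spool_center in the frame of seat below 0.0225 m and angle between spool_center's own z axis and vertical below 0.08 rad), for 0.2 s.
2. the trip lever is in at its stop (value of joint trip_lever above 0.82 rad), for 0.2 s.
At the end, for the whole second after the job is handed in: The empty spool is on the spindle, upright (within 0.08 rad), on its axis within 4 mm and home within 2.5 mm of the drive flange; the trip lever is in, past 0.82 of its 0.9 rad; the spool was home before the lever went in (all of step 1 and value of joint trip_lever above 0.82 rad); the robot touches nothing.
It fails at once if another ware is shifted by more than 30 mm (distance of any of full_spool_a_center, full_spool_b_center, cone_a, cone_b, lotion, cream_jar, pin_tin, scissors from where it was at the start of the episode above 0.03 m).
It also fails if it takes over 59 s, if anything falls off the work surface, if the arm or the gripper's body presses on something with over 40 N, if the wrist force passes 120 N, or if a joint passes its speed limit or range.

## Working session

There is one attempt and no reset: what is moved stays moved. The work goes in short steps, Python scripts to look and compute and a tool call to move; the robot and the scene stay as the last step left them, time stands still between calls to the robot, and variables do not carry over. Pictures are saved under pics/ and viewed, and the job is handed in when it is done.

Besides the shell and the picture viewer there is one more tool, called after "Call:" as name(argument=value, ...) on one line, values as JSON. arm_command: Moves the arm, as the interface text tells. Its arguments: {"type":"object","properties":{"series":{"type":"array"},"grip_force":{"type":"number"}},"required":["series"]}

```bash
mkdir -p pics; ls; python3 - <<'E'
from plant import *
import cv2
s=sense()
for k in('clock','tcp_pos','eef_rot','gripper_width','wrist_force'):print(k,s[k])
print(hold_point_z)
for n in('scene','top','wrist'):
    c=camera_info(n);print(n,c)
    cv2.imwrite(f'pics/{n}0.png',get_image(n))
E
```

```text
pics
clock 0.0
tcp_pos [0.19731443 0.69713678 0.23041195]
eef_rot [-3.14003142e+00  1.49082297e-04  2.86582583e+00]
gripper_width 0.08513496231232326
wrist_force [-0.50547376  0.54665999 -0.61603892]
0.0187
scene {'mtx': array([[470.20343117,   0.        , 320.13443195],
       [  0.        , 470.20343117, 201.29669318],
       [  0.        ,   0.        ,   1.        ]]), 'dist_coeffs': array([-0.11040352,  0.        ,  0.        ,  0.        ,  0.        ]), 'world_from_camera': array([[ 0.1730292 ,  0.77056821, -0.61342117,  1.39912716],
       [ 0.98476284, -0.1463596 ,  0.09392025, -0.13753222],
       [-0.01740812, -0.62032532, -0.78415143,  1.20063034],
       [ 0.        ,  0.        ,  0.        ,  1.        ]])}
top {'mtx': array([[396.07164582,   0.        , 329.56962026],
       [  0.        , 396.07164582, 202.1353198 ],
       [  0.        ,   0.        ,   1.        ]]), 'dist_coeffs': array([-0.06413682,  0.        ,  0.        ,  0.        ,  0.        ]), 'world_from_camera': array([[ 0.02548317, -0.99740674,  0.06730822,  0.47198034],
       [-0.99951214, -0.02420496,  0.01973832, -0.01366602],
       [-0.01805795, -0.06777838, -0.99753697,  1.17098103],
       [ 0.        ,  0.        ,  0.        ,  1.        ]])}
wrist {'mtx': array([[282.54985643,   0.        , 317.24060641],
       [  0.        , 282.54985643, 201.46224913],
       [  0.        ,   0.        ,   1.        ]]), 'dist_coeffs': array([-0.05030975,  0.        ,  0.        ,  0.        ,  0.        ]), 'tool_from_camera': array([[-1.19738291e-03, -9.52279872e-01, -3.05223870e-01,
         7.77068040e-02],
       [ 9.99999188e-01, -1.00687280e-03, -7.81581209e-04,
        -5.73181325e-04],
       [ 4.36962442e-04, -3.05224558e-01,  9.52280304e-01,
        -1.43226594e-01],
       [ 0.00000000e+00,  0.00000000e+00,  0.00000000e+00,
         1.00000000e+00]])}
```

View pics/scene0.png

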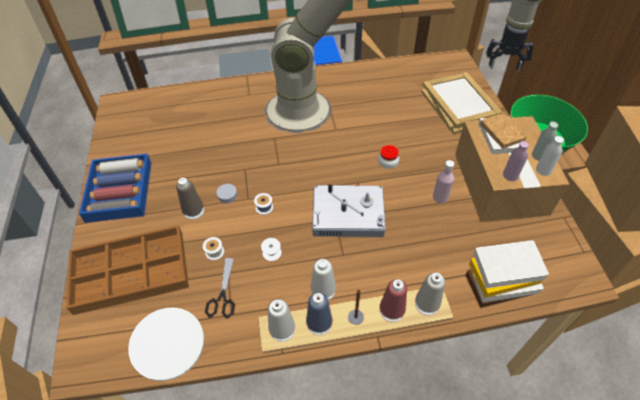

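View pics/top0.png

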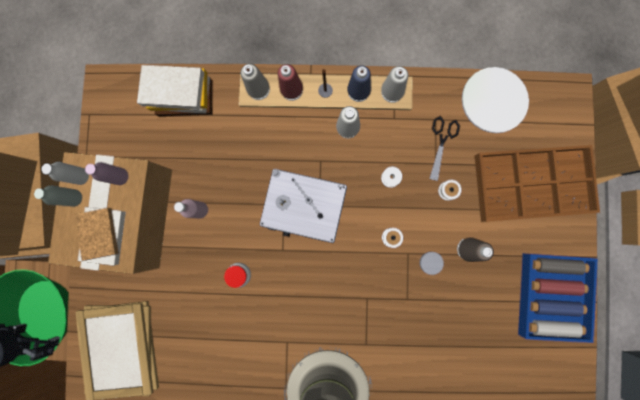

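View pics/wrist0.png

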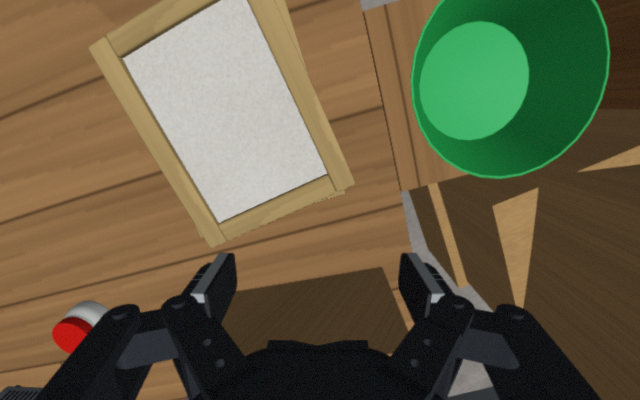

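```bash
cat > h.py <<'E'
import numpy as np, cv2
from plant import *
from scipy.spatial.transform import Rotation as R
def tool(s=None):
    s=s or sense(); T=np.eye(4);T[:3,:3]=R.from_euler('xyz',s['eef_rot']).as_matrix();T[:3,3]=s['tcp_pos'];return T
def cam(n,s=None):
    c=camera_info(n); W=c['world_from_camera'] if n!='wrist' else tool(s)@c['tool_from_camera']
    return c['mtx'],c['dist_coeffs'],W
def ray(C,uv):
    K,d,W=C; p=cv2.undistortPoints(np.array([[uv]],float),K,d)[0,0]
    return W[:3,3],W[:3,:3]@np.array([p[0],p[1],1])
def plane(C,uv,z):
    o,v=ray(C,uv); return o+v*(z-o[2])/v[2]
def tri(rs):
    A=np.zeros((3,3));b=np.zeros(3)
    for o,v in rs:
        v=v/np.linalg.norm(v);P=np.eye(3)-np.outer(v,v);A+=P;b+=P@o
    return np.linalg.solve(A,b)
def proj(C,p):
    K,d,W=C; M=np.linalg.inv(W); return cv2.projectPoints(np.array([p],float),cv2.Rodrigues(M[:3,:3])[0],M[:3,3],K,d)[0][0,0]
E
python3 - <<'E'
import cv2
a=cv2.imread('pics/top0.png')[150:260,250:470]
cv2.imwrite('pics/topz.png',cv2.resize(a[:, :],None,fx=3.6,fy=3.6,interpolation=cv2.INTER_CUBIC))
a=cv2.imread('pics/scene0.png')[170:270,240:400]
cv2.imwrite('pics/scenez.png',cv2.resize(a,None,fx=5,fy=5,interpolation=cv2.INTER_CUBIC))
E
```

```text
(no output)
```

View pics/topz.png

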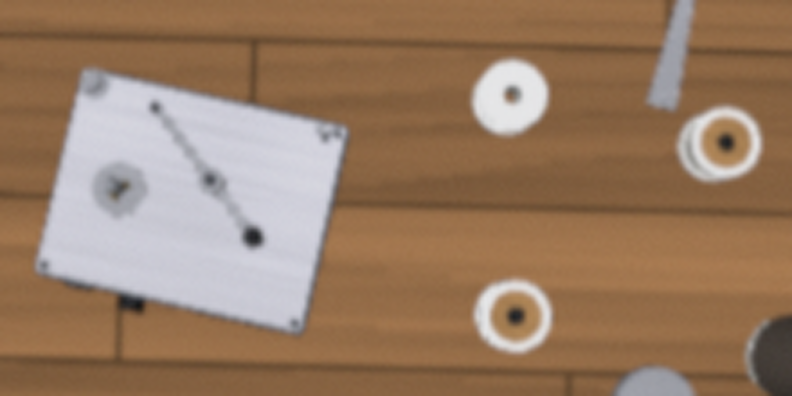

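View pics/scenez.png

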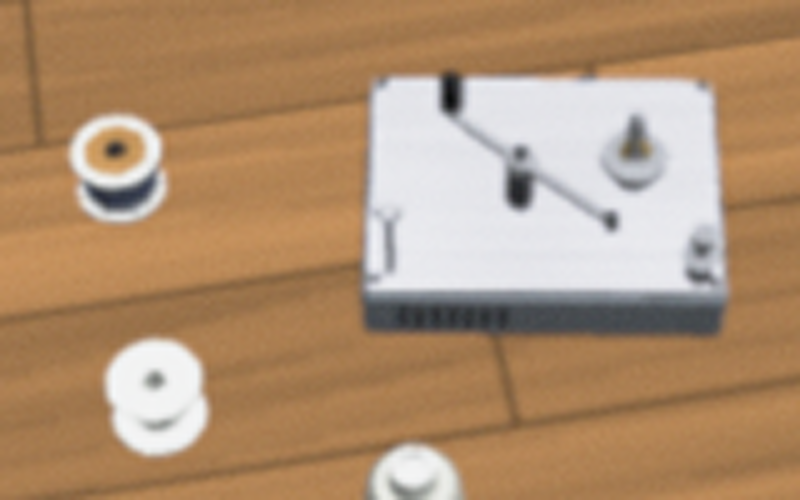

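```bash
python3 - <<'E'
from h import *
T=cam('top');S=cam('scene')
t=lambda x,y:(250+(x+.5)/3.6-.5,150+(y+.5)/3.6-.5)
s=lambda x,y:(240+(x+.5)/5-.5,170+(y+.5)/5-.5)
np.set_printoptions(precision=4,suppress=True)
def show(n,a,b,z): print(n,'top',plane(T,t(*a),z),'scene',plane(S,s(*b),z),'tri',tri([ray(T,t(*a)),ray(S,s(*b))]))
show('spool',(511,96),(155,379),.04)
show('flange',(119,188),(634,157),.075)
show('pivot',(211,180),(520,152),.098)
show('knobtop',(254,237),(451,76),.127)
show('finger',(155,107),(612,215),.098)
print([plane(T,t(*c),.055) for c in((84,70),(347,128),(302,332),(38,270))])
g=[plane(T,t(*c),.055) for c in((84,70),(347,128),(302,332),(38,270))]
print(np.mean(g,0),g[1]-g[0],g[2]-g[1],g[0]-g[3])
for n,c in (('fullA',(516,316)),('fullB',(727,143))): print(n,plane(T,t(*c),.04))
E
```

```text
spool top [ 0.627  -0.1675  0.04  ] scene [ 0.627  -0.1704  0.04  ] tri [ 0.6269 -0.169   0.0394]
flange top [0.5435 0.1385 0.075 ] scene [0.5438 0.1362 0.075 ] tri [0.5434 0.1374 0.0745]
pivot top [0.5498 0.0657 0.098 ] scene [0.5448 0.0644 0.098 ] tri [0.5492 0.0644 0.1036]
knobtop top [0.5066 0.0308 0.127 ] scene [0.5026 0.0304 0.127 ] tri [0.5064 0.0302 0.1314]
finger top [0.6043 0.1099 0.098 ] scene [0.6011 0.1078 0.098 ] tri [0.6037 0.1083 0.1015]
[array([0.6379, 0.1723, 0.055 ]), array([ 0.5965, -0.037 ,  0.055 ]), array([ 0.4358, -0.0055,  0.055 ]), array([0.4787, 0.203 , 0.055 ])]
[0.5372 0.0832 0.055 ] [-0.0414 -0.2092  0.    ] [-0.1606  0.0314  0.    ] [ 0.1591 -0.0307  0.    ]
fullA [ 0.4522 -0.1741  0.04  ]
fullB [ 0.5935 -0.3406  0.04  ]
```

```bash
cat >> h.py <<'E'
def move(target,jaw_deg=None):
    s=sense();T=tool(s);sh=T[:3,:3].T@(np.array(target)-T[:3,3])*1000
    print('shift mm',sh.round(2))
    y=T[:3,1];a=np.degrees(np.arctan2(y[1],y[0]))
    if jaw_deg is not None:
        w=-(jaw_deg-a);print('jaw now',a,'turn z',w,(w+90)%180-90)
    zt=T[:3,2];print('tilt',np.degrees(np.arccos(-zt[2])).round(2),'clock',s['clock'])
E
python3 - <<'E'
from h import *
move([.627,-.169,.231],34)
E
```

```text
shift mm [-6.4925e+02 -7.1654e+02  5.5000e-01]
jaw now 74.20001912474247 turn z 40.20001912474247 40.20001912474248
tilt 0.07 clock 0.15
```

Call:
arm_command(series=[[[0,0,1],[-15,-17,0],1],[[0,0,3],[-45,-50,0],1],[[0,0,5],[-85,-94,0],1],[[0,0,8],[-128,-141,0],1],[[0,0,10.5],[-170,-188,0],1],[[0,0,13],[-212,-234,0],1],[[0,0,16],[-254,-280,0],1],[[0,0,18.5],[-296,-327,0],1],[[0,0,21],[-338,-373,0],1],[[0,0,24],[-380,-419,0],1],[[0,0,26],[-422,-466,0],1],[[0,0,29],[-464,-512,0],1],[[0,0,31],[-506,-558,0],1],[[0,0,34],[-548,-605,0],1],[[0,0,36],[-585,-646,0],1],[[0,0,38],[-615,-679,0],1],[[0,0,39.5],[-637,-703,0],1],[[0,0,40],[-649,-716,0],1],[[0,0,40],[-649,-716,0],1],[[0,0,40],[-649,-716,0],1]])

```text
clock: 2.65
tcp_pos: [0.6265, -0.1664, 0.2312]
eef_rot: [3.142, -0.001, 2.17]
wrist_force: [-0.1, 0.2, -0.5]
gripper_width: 0.0854
```

```bash
python3 - <<'E'
from h import *
s=sense();print(s['tcp_pos'],s['eef_rot'],s['joint_pos'],np.abs(s['joint_vel']).max(),s['clock'])
cv2.imwrite('pics/w1.png',get_image('wrist'))
print(proj(cam('wrist',s),[.627,-.169,.04]))
E
```

```text
[ 0.62654249 -0.16635474  0.2311603 ] [ 3.14152170e+00 -1.18593182e-03  2.16952255e+00] [ 1.12610458e-03  5.16228089e-01  2.58598376e-01  1.79637908e+00
 -1.69754425e-01  8.51388113e-01  9.38542377e-01] 0.00768450441440634 2.65
[316.53705386 180.18462548]
```

View pics/w1.png

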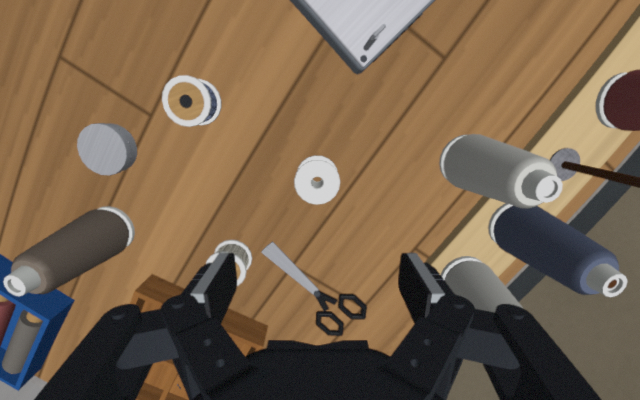

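```bash
python3 - <<'E'
from h import *
im=cv2.imread('pics/w1.png');C=cam('wrist')
z=cv2.resize(im[140:220,277:357],None,fx=7,fy=7,interpolation=cv2.INTER_CUBIC);cv2.imwrite('pics/w1z.png',z)
# expected top-flange ellipse extents
p=np.array([proj(C,[.627+.028*np.cos(a),-.169+.028*np.sin(a),.04]) for a in np.linspace(0,6.28,60)])
print(p.min(0),p.max(0))
b=np.array([proj(C,[.627+.0075*np.cos(a),-.169+.0075*np.sin(a),.04]) for a in np.linspace(0,6.28,60)])
print(b.min(0),b.max(0))
m=((im.min(2)>185)).astype(np.uint8)[140:220,277:357]
x,y,w,h,_=0,0,0,0,0
n,l,st,c=cv2.connectedComponentsWithStats(m);i=1+st[1:,4].argmax();print(st[i]+[277,140,0,0,0])
E
```

```text
[293.38966428 157.19336259] [339.50826374 202.15554708]
[310.27386284 174.14688419] [322.62490599 186.18768861]
[ 295  156   45   48 1543]
```

View pics/w1z.png

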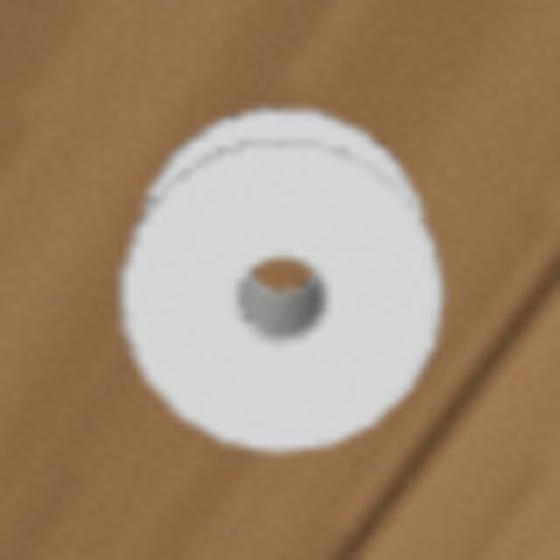

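```bash
python3 - <<'E'
from h import *
p=plane(cam('wrist'),(316.8,182.0),.04);print(p)
move([p[0],p[1],.002],34)
E
```

```text
[ 0.62861037 -0.17061494  0.04      ]
shift mm [ -4.99  -0.82 229.23]
jaw now 34.31707231522502 turn z 0.317072315225019 0.317072315225019
tilt 0.06 clock 2.7
```

Call:
arm_command(series=[[[0,0,0],[-1,0,20],1],[[0,0,0],[-2,0,60],1],[[0,0,0],[-4,-1,105],1],[[0,0,0],[-4.5,-1,140],1],[[0,0,0],[-4.5,-1,165],1],[[0,0,0],[-4.5,-1,170],1],[[0,0,0],[-4.5,-1,170],1]])

```text
clock: 3.58
tcp_pos: [0.6289, -0.1717, 0.0618]
eef_rot: [3.141, 0.0, 2.169]
wrist_force: [0.0, 0.3, -0.2]
gripper_width: 0.0857
```

```bash
python3 - <<'E'
from h import *
s=sense();print(s['tcp_pos'],s['eef_rot'])
cv2.imwrite('pics/w2.png',get_image('wrist'))
print(proj(cam('wrist',s),[.628,-.17,.04]))
E
```

```text
[ 0.62886367 -0.17168892  0.06184801] [3.14124591e+00 1.72298647e-05 2.16856151e+00]
[318.22368535 235.13282757]
```

View pics/w2.png

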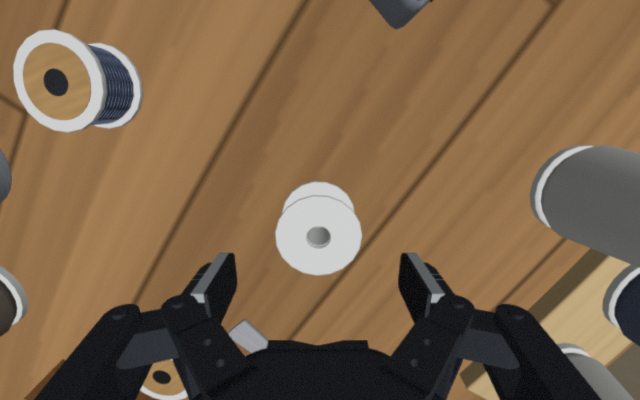

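Call:
arm_command(series=[[[0,0,0],[2,0,15],1],[[0,0,0],[2,0,35],1],[[0,0,0],[2,0,52],1],[[0,0,0],[2,0,60],1],[[0,0,0],[2,0,60],0],[[0,0,0],[2,0,60],-0.2],[[0,0,0],[2,0,60],-0.5],[[0,0,0],[2,0,60],-0.5],[[0,0,0],[2,0,60],-0.5],[[0,0,0],[2,0,60],-0.5]], grip_force=50)

```text
clock: 4.88
tcp_pos: [0.6278, -0.1709, 0.002]
eef_rot: [3.141, 0.001, 2.168]
wrist_force: [-1.5, -1.2, 5.8]
gripper_width: 0.0535
```

```bash
python3 - <<'E'
from h import *
s=sense();print(s['tcp_pos'],s['eef_rot'],s['gripper_width'])
cv2.imwrite('pics/w3.png',get_image('wrist'))
E
```

```text
[ 0.62779756 -0.17089022  0.0020499 ] [3.14099905e+00 6.93353888e-04 2.16757240e+00] 0.053466339882392
```

View pics/w3.png

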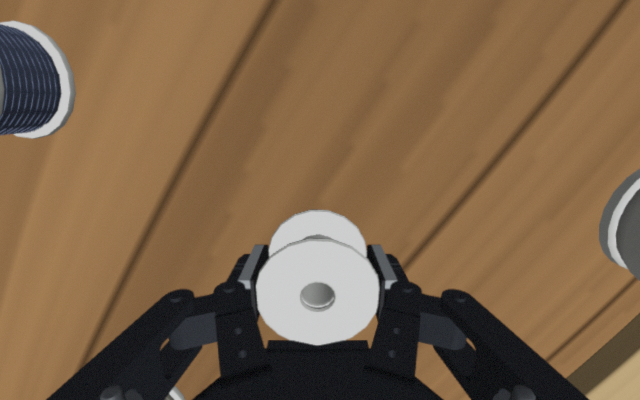

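Call:
arm_command(series=[[[0,0,0],[0,0,-5],-0.5],[[0,0,0],[0,0,-20],-0.5],[[0,0,0],[0,0,-50],-0.5],[[0,0,0],[0,0,-90],-0.5],[[0,0,0],[0,0,-135],-0.5],[[0,0,0],[8,3,-175],-0.5],[[0,0,0],[30,10,-193],-0.5],[[0,0,0],[65,22,-198],-0.5],[[0,0,0],[105,36,-198],-0.5],[[0,0,0],[150,51,-198],-0.5],[[0,0,0],[195,66,-198],-0.5],[[0,0,0],[235,80,-198],-0.5],[[0,0,0],[268,91,-198],-0.5],[[0,0,0],[290,99,-198],-0.5],[[0,0,0],[300,102,-198],-0.5],[[0,0,0],[302,103,-198],-0.5],[[0,0,0],[302,103,-198],-0.5],[[0,0,0],[302,103,-198],-0.5]])

```text
clock: 7.18
tcp_pos: [0.5433, 0.1359, 0.1994]
eef_rot: [3.142, 0.0, 2.166]
wrist_force: [-0.1, 0.6, -0.8]
gripper_width: 0.0531
```

```bash
python3 - <<'E'
from h import *
s=sense();print(s['tcp_pos'],s['eef_rot'],s['gripper_width'])
im=get_image('wrist')
cv2.imwrite('pics/w4.png',im)
t=get_image('top');sc=get_image('scene')
cv2.imwrite('pics/t4.png',t);cv2.imwrite('pics/s4.png',sc)
C=cam('wrist',s);print([proj(C,[.543,.138,z]) for z in(.075,.114)],s['wrist_force'],s['joint_pos'])
E
```

```text
[0.54325684 0.13587428 0.19937523] [3.14159231e+00 3.94269892e-04 2.16612608e+00] 0.05312646299935175
[array([318.55942676, 191.43902566]), array([318.79902839, 203.87658243])] [-0.08040553  0.57688171 -0.81170244] [-0.53943417  0.45340598  0.27182222  2.02536022 -0.18618902  0.68579744
  0.44614954]
```

View pics/w4.png

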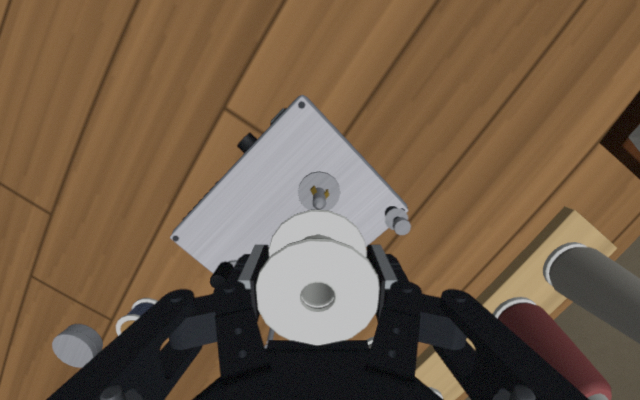

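```bash
python3 - <<'E'
import cv2
im=cv2.imread('pics/w4.png')
cv2.imwrite('pics/w4z.png',cv2.resize(im[165:220,280:360],None,fx=10,fy=10,interpolation=cv2.INTER_CUBIC))
cv2.imwrite('pics/w4y.png',cv2.resize(im[205:350,245:390],None,fx=4,fy=4,interpolation=cv2.INTER_CUBIC))
E
```

```text
(no output)
```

View pics/w4z.png

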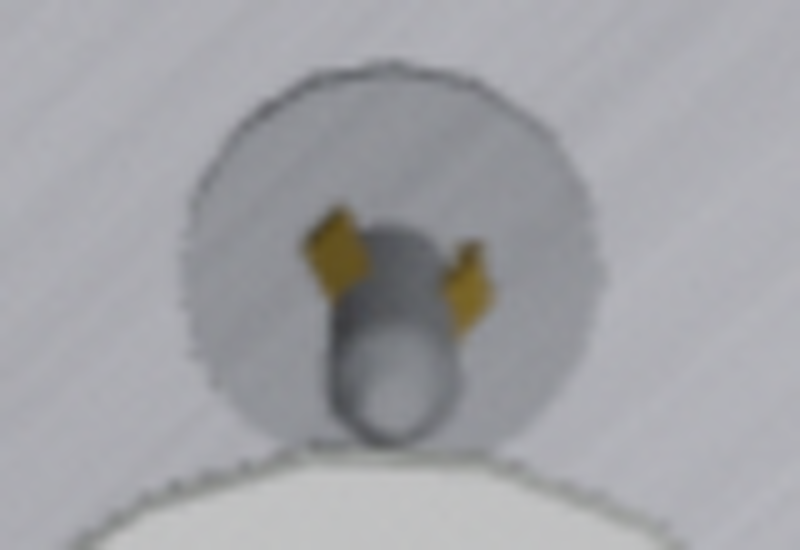

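View pics/w4y.png

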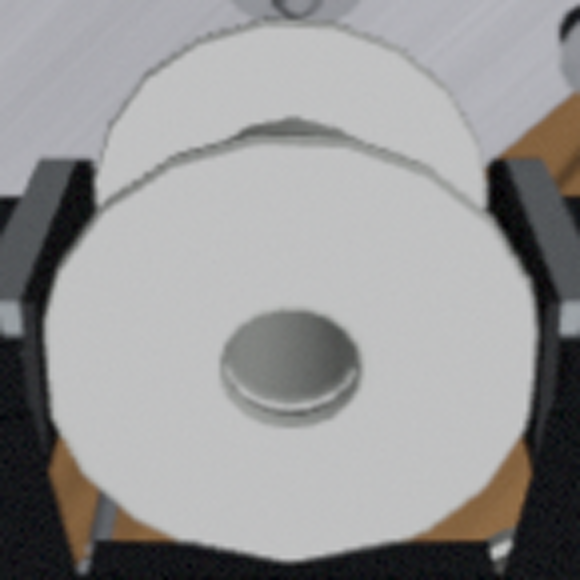

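```bash
python3 - <<'E'
from h import *
np.set_printoptions(precision=2,suppress=True)
c=camera_info('wrist');C=(c['mtx'],c['dist_coeffs'],c['tool_from_camera'])  # tool coordinates
sp=plane(C,(317.5,296.6),-.038);print('spool top in tool mm',sp*1e3)
# predict lower flange top rim (underside-plane face z=+.002 bottom, -.002 upper face of it)
for z,r in((-.038,.028),(-.002,.028),(.002,.028),(-.038,.0075)):
    p=np.array([proj(C,[sp[0]+r*np.cos(a),sp[1]+r*np.sin(a),z]) for a in np.linspace(0,6.28,90)]);print(z,p.min(0),p.max(0))
s=sense();T=tool(s)
hz=T[2,3]
f=plane(C,(318.8,190.6),hz-.075);print('seat in tool mm',f*1e3, (T@np.r_[f,1])[:3]*1e3)
for r,z in((.021,hz-.075),(.006,hz-.107)):
    p=np.array([proj(C,[f[0]+r*np.cos(a),f[1]+r*np.sin(a),z]) for a in np.linspace(0,6.28,90)]);print('disc zoom',(p.min(0)-[280,165])*10,(p.max(0)-[280,165])*10)
print('delta spool->seat',(f-sp)*1e3)
E
```

```text
spool top in tool mm [ -0.45  -0.33 -38.  ]
-0.038 [254.01 238.92] [380.96 345.85]
-0.002 [267.5  209.63] [367.27 298.54]
0.002 [268.66 207.18] [366.09 294.41]
-0.038 [300.5  282.03] [334.5  310.56]
seat in tool mm [  2.84   1.21 124.27] [542.51 139.31  75.  ]
disc zoom [174.17  45.17] [601.8  457.38]
disc zoom [321.58 288.35] [458.84 419.2 ]
delta spool->seat [  3.29   1.55 162.27]
```

Call:
arm_command(series=[[[0,0,0],[2,1.5,10],-0.5],[[0,0,0],[2,1.5,30],-0.5],[[0,0,0],[2,1.5,52],-0.5],[[0,0,0],[2,1.5,68],-0.5],[[0,0,0],[2,1.5,76],-0.5],[[0,0,0],[2,1.5,80],-0.5],[[0,0,0],[2,1.5,83],-0.5],[[0,0,0],[2,1.5,86],-0.5],[[0,0,0],[2,1.5,88],-0.5],[[0,0,0],[2,1.5,88],-0.5]])

```text
clock: 8.57
tcp_pos: [0.5431, 0.1395, 0.1114]
eef_rot: [3.141, 0.0, 2.168]
wrist_force: [-0.3, -0.2, 0.2]
gripper_width: 0.054
```

```bash
python3 - <<'E'
from h import *
s=sense();print(s['tcp_pos'],s['eef_rot'],s['gripper_width'],s['wrist_force'],s['torque'])
w=get_image('wrist');t=get_image('top');sc=get_image('scene')
cv2.imwrite('pics/w5.png',w[200:400,220:420].repeat(2,0).repeat(2,1))
a=cv2.resize(t[170:230,250:350],None,fx=5,fy=5,interpolation=cv2.INTER_CUBIC)
b=cv2.resize(sc[170:230,320:400],None,fx=5,fy=5,interpolation=cv2.INTER_CUBIC)
cv2.imwrite('pics/ts5.png',np.hstack([a[:,:400],b]))
E
```

```text
[0.54312465 0.13950687 0.11135124] [3.14142717e+00 4.43528340e-05 2.16769679e+00] 0.05402344016432304 [-0.30306982 -0.18193588  0.16242618] [0.00699373 0.00503389 0.01543349]
```

View pics/w5.png

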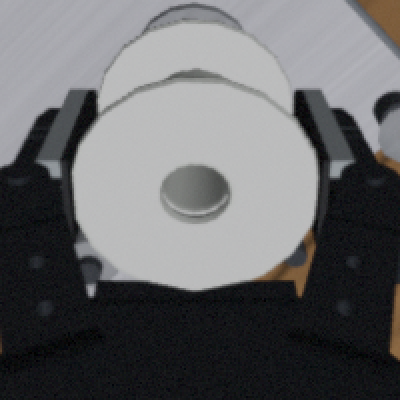

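View pics/ts5.png

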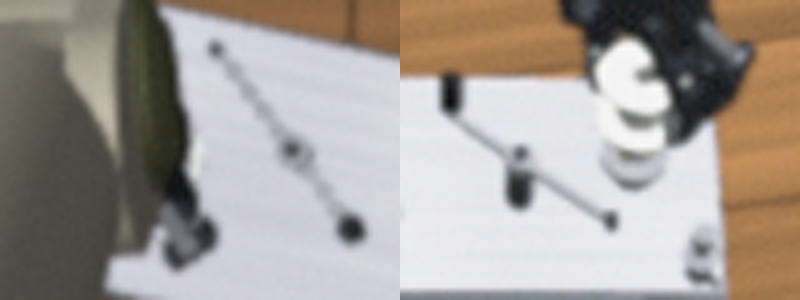

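Call:
arm_command(series=[[[0,0,0],[0,0,3],-0.5],[[0,0,0],[0,0,6],-0.5],[[0,0,0],[0,0,9],-0.5],[[0,0,0],[0,0,12],-0.5],[[0,0,0],[0,0,15],-0.5],[[0,0,0],[0,0,15],-0.5]])

```text
clock: 9.48
tcp_pos: [0.543, 0.1394, 0.096]
eef_rot: [-3.141, -0.0, 2.168]
wrist_force: [-0.4, 0.2, 0.1]
gripper_width: 0.0537
```

```bash
python3 - <<'E'
from h import *
s=sense();print(s['tcp_pos'],s['eef_rot'],s['gripper_width'],s['wrist_force'],s['torque'])
w=get_image('wrist')
cv2.imwrite('pics/w6.png',w[200:400,220:420].repeat(3,0).repeat(3,1)[:600])
E
```

```text
[0.54297664 0.13937781 0.0959986 ] [-3.14113878e+00 -5.19255374e-05  2.16761726e+00] 0.05367513385020805 [-0.36094978  0.17181297  0.06337907] [-0.02282966 -0.03054177  0.04443654]
```

View pics/w6.png

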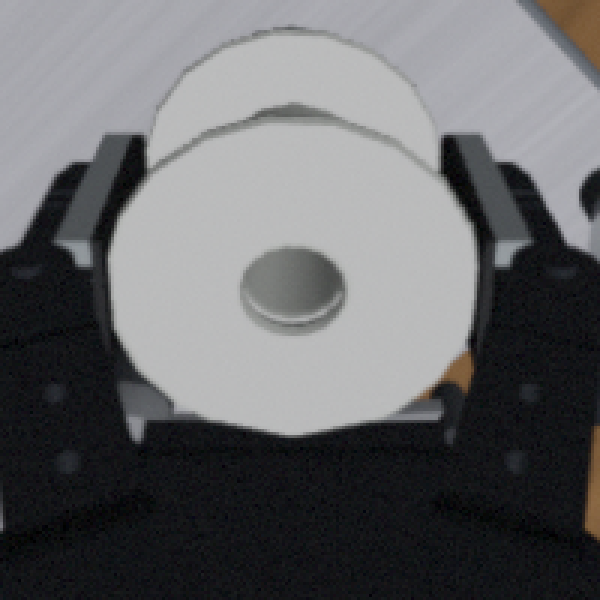

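Call:
arm_command(series=[[[0,0,0],[0,0,3],-0.5],[[0,0,0],[0,0,6],-0.5],[[0,0,0],[0,0,9],-0.5],[[0,0,0],[0,0,12],-0.5],[[0,0,0],[0,0,14],-0.5],[[0,0,0],[0,0,16],-0.5],[[0,0,0],[0,0,16],-0.5]], grip_force=70)

```text
clock: 10.4
tcp_pos: [0.5431, 0.1392, 0.0801]
eef_rot: [-3.141, 0.0, 2.167]
wrist_force: [-0.5, -2.6, 1.4]
gripper_width: 0.0526
```

Call:
arm_command(series=[[[0,0,0],[0,0,2],-0.5],[[0,0,0],[0,0,3],-0.5],[[0,0,0],[0,0,4],-0.5],[[0,0,0],[0,0,4],-0.5]])

```text
clock: 10.9
tcp_pos: [0.5438, 0.1383, 0.0771]
eef_rot: [3.141, 0.001, 2.166]
wrist_force: [-1.8, -5.8, 13.8]
gripper_width: 0.0526
```

```bash
python3 - <<'E'
from h import *
s=sense();print(s['tcp_pos'],s['eef_rot'],s['gripper_width'],s['wrist_force'],s['torque'])
w=get_image('wrist');sc=get_image('scene')
cv2.imwrite('pics/w7.png',w[200:400,220:420].repeat(3,0).repeat(3,1)[:600])
cv2.imwrite('pics/s7.png',cv2.resize(sc[160:230,310:410],None,fx=6,fy=6,interpolation=cv2.INTER_CUBIC))
E
```

```text
[0.54377853 0.13834413 0.0771235 ] [3.14063354e+00 1.27940153e-03 2.16642909e+00] 0.05264054736545117 [-1.80736665 -5.76646205 13.76407602] [-1.09605417  0.33778668  0.04114068]
```

View pics/w7.png

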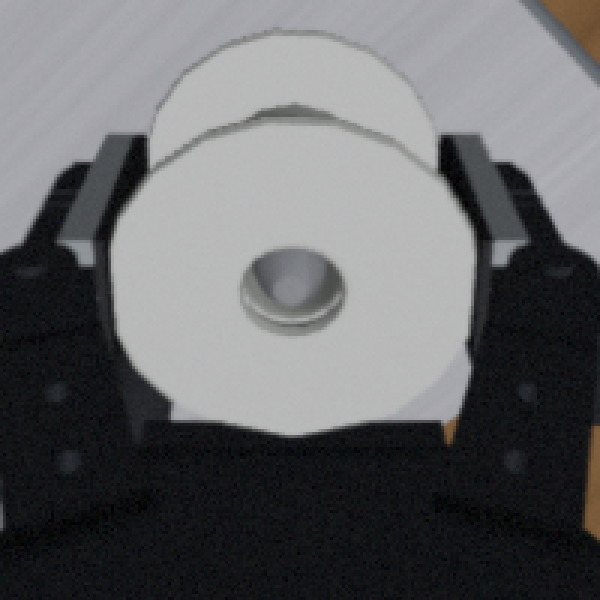

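View pics/s7.png

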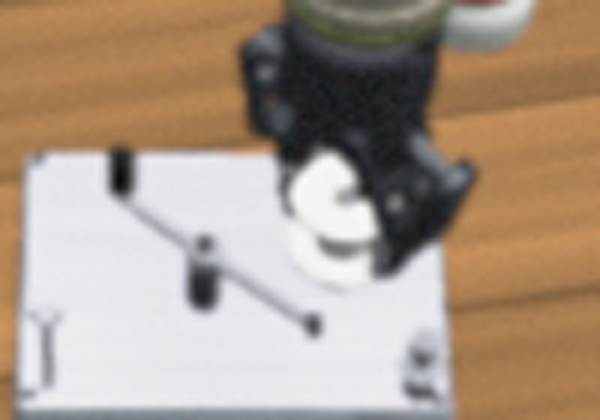

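Call:
arm_command(series=[[[0,0,0],[0,0,0.5],-0.5],[[0,0,0],[0,0,1],-0.5],[[0,0,0],[0,0,1],-0.5]])

```text
clock: 11.38
tcp_pos: [0.5438, 0.1383, 0.0769]
eef_rot: [3.14, 0.001, 2.166]
wrist_force: [-2.6, -6.2, 24.9]
gripper_width: 0.0528
```

Call:
arm_command(series=[[[0,0,0],[0,0,-1],-0.5],[[0,0,0],[0,0,-1],0],[[0,0,0],[0,0,-1],0.5],[[0,0,0],[0,0,-1],0.7],[[0,0,0],[0,0,-1],0.7],[[0,0,0],[0,0,-15],0.7],[[0,0,0],[0,0,-45],0.7],[[0,0,0],[0,0,-75],0.7],[[0,0,0],[0,0,-90],0.7],[[0,0,0],[0,0,-90],0.7]])

```text
clock: 12.62
tcp_pos: [0.5435, 0.1398, 0.1664]
eef_rot: [3.139, 0.0, 2.168]
wrist_force: [0.5, -0.3, -0.4]
gripper_width: 0.0729
```

```bash
python3 - <<'E'
from h import *
s=sense();print(s['tcp_pos'],s['eef_rot'],s['gripper_width'],s['wrist_force'])
w=get_image('wrist');sc=get_image('scene')
cv2.imwrite('pics/w8.png',w)
cv2.imwrite('pics/w8z.png',cv2.resize(w[160:280,250:390],None,fx=5,fy=5,interpolation=cv2.INTER_CUBIC))
cv2.imwrite('pics/s8.png',cv2.resize(sc[160:230,310:410],None,fx=6,fy=6,interpolation=cv2.INTER_CUBIC))
C=cam('wrist',s)
for z,r in((.115,.028),(.075,.028),(.115,.0075),(.127,.028)):
    p=np.array([proj(C,[.543+r*np.cos(a),.138+r*np.sin(a),z]) for a in np.linspace(0,6.28,90)]);print(z,r,((p.min(0)-[250,160])*5).round(),((p.max(0)-[250,160])*5).round())
E
```

```text
[0.54353064 0.13977663 0.16641167] [3.13935445e+00 4.35581159e-04 2.16799273e+00] 0.07293945853804705 [ 0.50169618 -0.34583377 -0.40517088]
0.115 0.028 [139. 128.] [517. 479.]
0.075 0.028 [169.  68.] [489. 372.]
0.115 0.0075 [278. 263.] [379. 357.]
0.127 0.028 [128. 150.] [528. 519.]
```

View pics/w8.png

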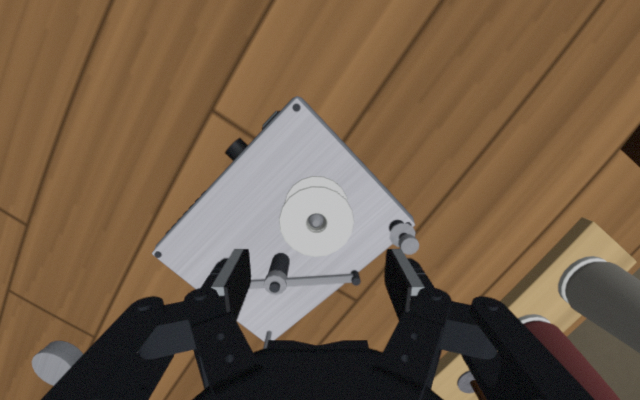

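View pics/w8z.png

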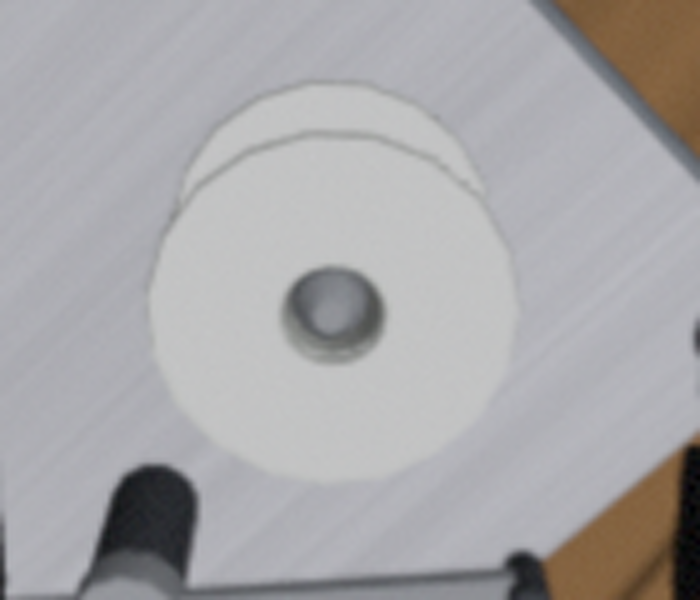

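View pics/s8.png

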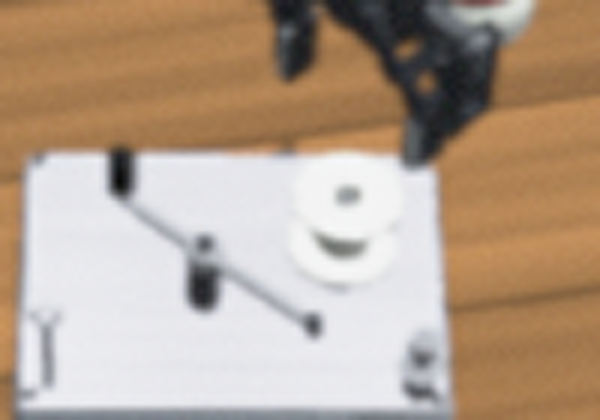

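Call:
arm_command(series=[[[0,0,4],[-4,-6,-15],0.7],[[0,0,12],[-12,-17,-25],0.3],[[0,0,21],[-24,-32,-25],0],[[0,0,31],[-36,-48,-25],0],[[0,0,41],[-48,-63,-25],0],[[0,0,51],[-59,-78,-25],0],[[0,0,60],[-66,-87,-25],0],[[0,0,65.5],[-69.5,-91.5,-25],0],[[0,0,65.5],[-69.5,-91.5,-25],0],[[0,0,65.5],[-69.5,-91.5,-25],0]])

```text
clock: 13.98
tcp_pos: [0.5063, 0.0308, 0.1897]
eef_rot: [-3.141, 0.001, 1.027]
wrist_force: [-0.4, 0.2, -0.4]
gripper_width: 0.0423
```

```bash
python3 - <<'E'
from h import *
s=sense();print(s['tcp_pos'],s['eef_rot'],s['gripper_width'],s['wrist_force'],s['joint_pos'])
w=get_image('wrist')
cv2.imwrite('pics/w9.png',w)
C=cam('wrist',s);print(proj(C,[.5065,.0305,.127]),proj(C,[.55,.0655,.098]))
E
```

```text
[0.50633746 0.03081479 0.18974306] [-3.14106004e+00  8.37752496e-04  1.02695581e+00] 0.04231246959537756 [-0.37591301  0.18558096 -0.43861858] [-0.60355174  0.45908745  0.60847729  2.1592206  -0.43471     0.64417045
 -0.233394  ]
[317.12151685 215.76560056] [340.28958455 143.35837291]
```

View pics/w9.png

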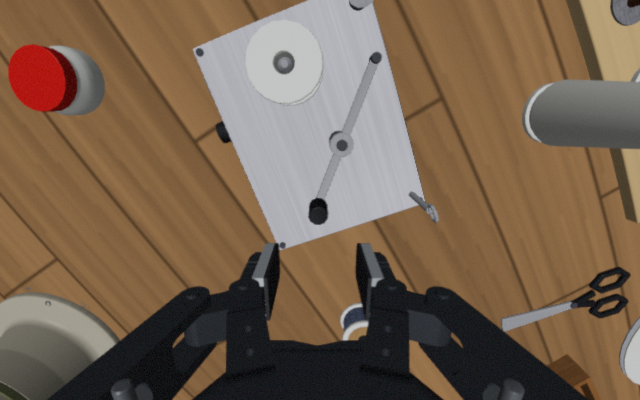

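Call:
arm_command(series=[[[0,0,0],[0,0,15],0],[[0,0,0],[0,0,40],0],[[0,0,0],[0,0,65],0],[[0,0,0],[0,0,80],0],[[0,0,0],[0,0,85],0],[[0,0,0],[0,0,85],0]])

```text
clock: 14.78
tcp_pos: [0.5065, 0.0304, 0.1052]
eef_rot: [-3.141, 0.0, 1.024]
wrist_force: [0.2, -0.8, 1.1]
gripper_width: 0.0427
```

Call:
arm_command(series=[[[0,0,0],[-1,4,0],0],[[0,0,0],[-1,9,0],0],[[0,0,0],[-2,14,0],0],[[0,0,0],[-2,19,0],0],[[0,0,0],[-3,24,0],0],[[0,0,0],[-3,29,0],0],[[0,0,0],[-3,34,0],0],[[0,0,0],[-2,38,0],0],[[0,0,0],[-1,42,0],0],[[0,0,0],[0,45,0],0],[[0,0,0],[0,45,0],0]])

```text
clock: 16.15
tcp_pos: [0.5456, 0.0072, 0.1054]
eef_rot: [3.141, -0.0, 1.025]
wrist_force: [-0.4, -0.3, -1.0]
gripper_width: 0.0426
```

```bash
python3 - <<'E'
from h import *
s=sense();print(s['tcp_pos'],s['gripper_width'],s['wrist_force'])
cv2.imwrite('pics/w10.png',get_image('wrist'))
E
```

```text
[0.54559801 0.00718987 0.10538316] 0.042624829769663704 [-0.40050496 -0.29710413 -1.00533357]
```

View pics/w10.png

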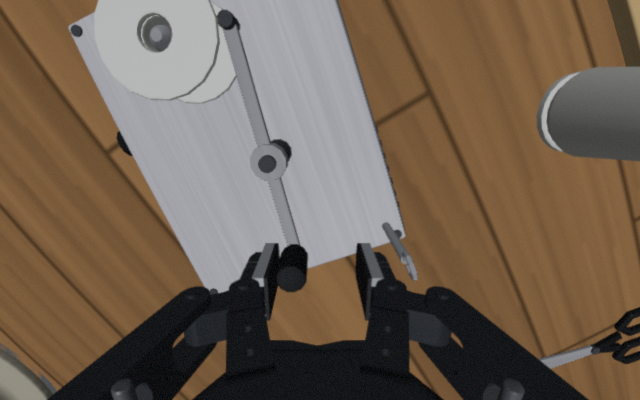

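Lever is nearly in, the pad against the knob; push on until the stop is felt.

Call:
arm_command(series=[[[0,0,0],[0,2,0],0],[[0,0,0],[0,4,0],0],[[0,0,0],[0,5,0],0],[[0,0,0],[0,5,0],0]])

```text
clock: 16.7
tcp_pos: [0.5493, 0.0045, 0.1053]
eef_rot: [3.141, -0.0, 1.024]
wrist_force: [-0.2, 0.4, 0.9]
gripper_width: 0.0426
```

Call:
arm_command(series=[[[0,0,0],[0,1,0],0],[[0,0,0],[0,2,0],0],[[0,0,0],[0,2,0],0]])

```text
clock: 17.08
tcp_pos: [0.5505, 0.0039, 0.1052]
eef_rot: [-3.141, 0.0, 1.025]
wrist_force: [-1.6, 3.0, 1.3]
gripper_width: 0.0428
```

Call:
arm_command(series=[[[0,0,0],[0,1,0],0],[[0,0,0],[0,2,0],0],[[0,0,0],[0,2,0],0]])

```text
clock: 17.45
tcp_pos: [0.5506, 0.0037, 0.105]
eef_rot: [-3.137, 0.0, 1.025]
wrist_force: [-6.7, 5.7, 4.5]
gripper_width: 0.0424
```

```bash
python3 - <<'E'
from h import *
s=sense();print(s['tcp_pos'],s['gripper_width'],s['wrist_force'],s['torque'])
cv2.imwrite('pics/w11.png',get_image('wrist'))
E
```

```text
[0.55062709 0.00374683 0.1050362 ] 0.042449735100733854 [-6.72382117  5.67327515  4.5368877 ] [ 1.31416463  1.56859497 -0.03866141]
```

View pics/w11.png

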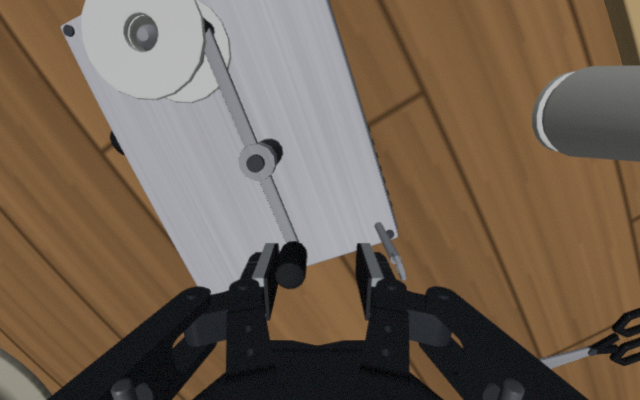

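Call:
arm_command(series=[[[0,0,0],[0,-5,0],0],[[0,0,0],[0,-12,0],0],[[0,0,0],[0,-12,0],0],[[0,0,0],[0,-12,-15],0],[[0,0,0],[0,-12,-45],0],[[0,0,0],[0,-12,-85],0],[[0,0,0],[-20,-12,-120],0],[[0,0,0],[-35,-12,-140],0],[[0,0,0],[-35,-12,-140],0],[[0,0,0],[-35,-12,-140],0]])

```text
clock: 18.75
tcp_pos: [0.524, -0.0206, 0.2447]
eef_rot: [-3.141, 0.0, 1.025]
wrist_force: [0.1, 0.2, -0.4]
gripper_width: 0.0426
```

```bash
python3 - <<'E'
from h import *
s=sense();print(s['tcp_pos'],s['wrist_force'],s['clock'])
w=get_image('wrist');t=get_image('top');sc=get_image('scene')
cv2.imwrite('pics/w12.png',w)
a=cv2.resize(t[165:245,250:350],None,fx=4,fy=4,interpolation=cv2.INTER_CUBIC)
b=cv2.resize(sc[165:245,300:400],None,fx=4,fy=4,interpolation=cv2.INTER_CUBIC)
cv2.imwrite('pics/ts12.png',np.hstack([a,b]))
cv2.imwrite('pics/t12.png',t)
C=cam('wrist',s)
print('pred spool top/pivot/knob-in',[proj(C,p).round(1) for p in([.543,.138,.115],[.55,.0655,.098],[.539,.0115,.127])])
E
```

```text
[ 0.52403716 -0.02056887  0.24466033] [ 0.13579759  0.21814127 -0.43241252] 18.75
pred spool top/pivot/knob-in [array([240.2,  31. ]), array([293.5, 101.4]), array([312.6, 159.1])]
```

View pics/w12.png

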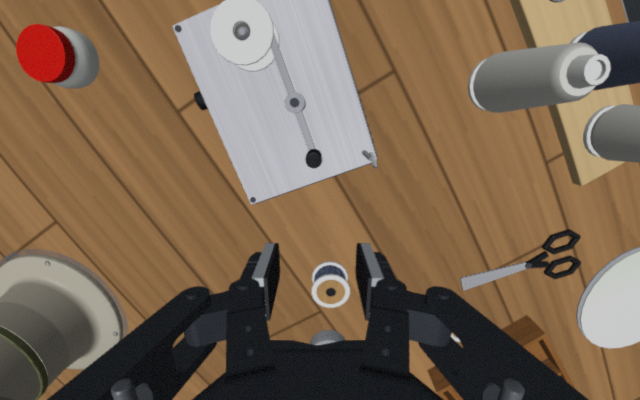

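View pics/ts12.png

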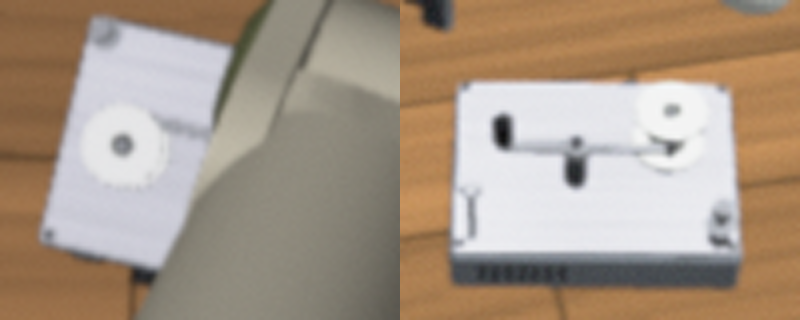

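```bash
python3 - <<'E'
from h import *
C=cam('wrist');k=plane(C,(314,158),.127);p=plane(C,(294.5,102),.098);d=p-k
print('lever', np.arctan2(d[1],d[0])-(np.pi/2-.196)+.9, 'spool scene',plane(cam('scene'),(367.6,192.4),.115),'wrist',plane(C,(241.5,30.5),.115))
sign_off()
E
```

```text
lever 0.9132072564595123 spool scene [0.54295925 0.13763036 0.115     ] wrist [0.54397397 0.1374052  0.115     ]
the job is handed in; nothing more can be done
```

I set the empty spool on the winder's spindle, pressed it home, and then pushed the trip lever in to its stop. I backed the gripper clear and handed the job in at about 19 s. `sign_off` gives no verdict, so the checks below are all I have.

- **Spool home:** while pressing, the tool stopped rigidly at z = 0.077 m with a push of 14 to 25 N. That is the height at which the spool should sit flush on the drive flange. In the last pictures its top centre is within about 1 mm of the spindle axis, taking its top at the home height of 115 mm. Pictures alone would not show a height error below 1 to 2 mm, so "home" rests mainly on the force stop.
- **Lever in:** the force on the knob rose to about 9 N at the stop. The last wrist picture gives a lever angle of about 0.91 rad, against the stop at 0.9 rad. The scene picture shows the finger between the spool's flanges.
- **Clear of everything:** the wrist force is about zero after backing off. I saw no sign that the other wares had moved, but I did not measure their positions again.

No check failed. The outlines of the spool flanges and the drive flange came out about 3% smaller in the wrist pictures than predicted. I treated this as picture or calibration error.

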